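# Roll the feed roller home into the film dispenser's V cradle

### The arm

A 6-joint arm with a two-finger parallel gripper is mounted at the origin on the work surface. World frame = base frame: x ahead of the robot, y to its left, z up, the work surface at z = 0. Lengths are in mm, angles in rad, forces in N, time in s.
With the tool pointing down it reaches from about 350 to 875 mm from the base axis. Payload 4.2 kg.
Tool frame: the origin (TCP) lies at the very end of the fingers, on their centre line; the grasp point (between the pads) lies 19 mm behind it; z points along the fingers, y is the line along which they close (so a half turn about z gives the same grasp; the last joint's range is limited). The gripper opens to 85 mm and grips with 20 to 120 N. Pads are 22 mm wide; open, the fingers measure 114 mm over their backs; the gripper's body (76 mm by 85 mm) begins 54 mm behind the grasp point. The pads swing forward as they close: fully open they stand 13 mm farther back than shut.
Start: joints at [1.363, 0.385, 0.008, 0, -1.194, -0.259], TCP at [281.236, 558.127, 195.212] pointing down, gripper open.
Joint ranges: [-3.14, 3.14], [-1.21, 2.06], [-1.07, 1.41], [-3.16, 2.05], [-2.99, -0.16], [-3.1, 3.1]. Speed limits (rad/s): [2.79, 2.79, 3.14, 3.14, 3.14, 3.14].

### API

Orientations are given as a unit quaternion [x, y, z, w].
In Python, from bench import arm, optics gives the robot as it stands. The module is installed in compiled form; this text tells all that it offers.
- The arm moves only by the tool step_arm, never from a script. Its argument "motion" is a list of rows, each an object with "dr": the turn, a rotation vector about the tool's x, y, z in units of 8 degrees (1.0 is 8 degrees), a list of three; "slide": the shift along the tool's x, y, z in mm, a list of three; "jaw": the finger opening in mm, from 0 to 85.4. A call has exactly 8 rows; each row is the pose to reach, as a shift and turn from the pose commanded when the call began, along the tool's axes at that moment; what a row does not reach only later rows make up. A row lasts 1/8 s, in which the tool goes at most 62.5 mm and 10.7 degrees, less where a joint would pass 70% of its speed; a pose out of reach is approached as far as the arm can. A call with a gripper value outside its range is refused whole. The fingers move at their own pace and stop on an object; the grip force is fixed at half the most. Time passes only in rows, so rows that repeat a pose let the fingers close, or fill a call up. It gives the time, the measured TCP pose, the force, the opening and the grip force at its end, in the units of the state.
- arm.read_state(): the state, without advancing time (a new reading comes with each control period).
- optics.get_image(name): name is "side" or "top" or "wrist"; returns the picture (384x512x3 uint8, blue, green, red); there is no depth.
- optics.camera_info(name): a dict with "camera_matrix" (3x3 intrinsics, pixels), "view" (4x4, takes a point from world to camera coordinates); the wrist camera has in their place "T_tool_cam" (4x4, takes a point from camera to tool coordinates, whose origin is the TCP and whose axes are the flange's). Camera axes: x right, y up, looking along -z (the intrinsics and any distortion apply to the point x, -y, -z); pixel columns grow to the right and rows downward; lengths in mm; the calibration is good to about 2 mm. A picture is of the moment at which its call begins: read the wrist's pose just before it. camera_info takes no time and is no camera call.
- arm.job_done(): hands the job in; it is judged then, once.
The state is a dict: "clock": time; "joints": joint angles; "joint_vel": joint speeds; "joint_efforts": joint torques, N m; "position": TCP position; "ee_rot": TCP orientation; "contact_force": force on the tool from outside, world axes, zero at the start; "wrist_torque": the same for the moment, N m; "gripper_width": finger opening in mm; "grasp_force": force on a finger pad.
Only numpy, scipy, OpenCV 4.12 (cv2) and the standard library are available. Lean on these libraries where they do the work, as an engineer would, in place of code of your own. Each camera call takes 0.05 s, during which the arm holds its last target. There are 200 camera calls.

### The job

Get the lid-film dispenser ready: with the fingers against its side, gently roll the bare steel roller along the counter, up the dispenser's lead-in ramp and over the edge, so that it settles at rest in the bottom of the V cradle with neither end of its drum overhanging. Push it only: do not squeeze it, pick it up or carry it, and leave the bottle, jar and tub standing where they are.

Things in the scene. Friction and masses are not known exactly. Their poses are not given: they have to be found in the camera images.
- roller: bare polished steel roller (friction about 0.3) lying on the counter before the ramp: drum 60 mm in diameter, 150 mm long, with axle stubs (16 mm in diameter, 10 mm long) on both ends. 0.35 to 0.7 kg, rolls easily, coasts 10 to 30 mm, hard to steer. Origin at its centre, 30 mm above the counter at the start. Its y axis is the roller's axis, at first up to 0.13 rad off parallel with the V; x and z turn as it rolls.
- cradle: film dispenser with a V cradle of bent sheet steel, fixed, 240 mm wide along its y axis, no side walls. Origin at counter height below the middle of the V's bottom line. y runs along the V; x is level, from the ramp across the V to the rear, roughly away from the robot. Behind the V, at x = 47 to 117 mm, a white housing 52 mm high (blade to 62 mm).
- cradle_edge (a point): middle of the straight edge between ramp and V, 19 mm high, at x = -24 mm of the cradle. The plain ramp rises to it from counter level at x = -94 mm. A roller on this edge has its centre 49 mm above the counter. Axes as the cradle's.
- cradle_seat (a point): where the centre of the seated roller belongs: 39 mm above the counter, straight above the V's bottom line (2 mm high), halfway along it. Two 35 degree slopes form the V: in front down from the edge, behind up to 33 mm height at x = 45 mm. Axes as the cradle's.
- bottle: drinking-yoghurt bottle, cream with a white cap, 60 mm in diameter, 140 mm high, standing loose at the cradle's left (+y) side, 170 to 210 mm from its middle; origin at the centre of its foot. To be left alone.
- jar: cream yoghurt jar with a paper cover, 68 mm in diameter, 88 mm high, standing loose at the cradle's right (-y) side, 170 to 210 mm from its middle; origin at the centre of its foot. To be left alone.
- tub: white yoghurt tub with a lid, 100 mm across, 49 mm high, standing loose at the cradle's right (-y) side, beyond the jar, 190 to 230 mm from its middle; origin at the centre of its foot. To be left alone.
There are look-alikes about, which are no part of the job. What is shaped like the roller but blue or turquoise is not meant.

How it is judged:
By the outcome, as a careful person would: the job done as asked, in the order asked, and still so for the second after the job is handed in, with the robot touching nothing.
It also fails if it takes over 48 s, if anything falls off the work surface, if the arm or the gripper's body presses on something with over 40 N, if the wrist force passes 120 N, or if a joint passes its speed limit or range.

## Working session

There is one attempt and no reset: what is moved stays moved. The work goes in short steps, Python scripts to look and compute and a tool call to move; the robot and the scene stay as the last step left them, time stands still between calls to the robot, and variables do not carry over. Pictures are saved under pics/ and viewed, at most 10 in all, crops included, and the job is handed in when it is done.

Besides the shell and the picture viewer there is one more tool, called after "Call:" as name(argument=value, ...), one argument or row to a line, values as JSON. step_arm: Moves the arm, as the interface text tells. Its arguments: {"type":"object","properties":{"motion":{"type":"array","items":{"type":"object","properties":{"dr":{"type":"array","items":{"type":"number"}},"slide":{"type":"array","items":{"type":"number"}},"jaw":{"type":"number"}}}}},"required":["motion"]}

```bash
mkdir -p pics; python3 - <<'E'
from bench import arm, optics
import cv2,numpy as np
s=arm.read_state();print(s)
for n in("top","side"):
    cv2.imwrite(f"pics/{n}0.png",optics.get_image(n))
    i=optics.camera_info(n);print(n,{k:(np.round(v,4).tolist() if hasattr(v,'shape') else v) for k,v in i.items()})
i=optics.camera_info("wrist");print(i)
a=cv2.imread("pics/top0.png");b=cv2.imread("pics/side0.png")
E
```

```text
{'clock': 0.0, 'joints': array([ 1.36259670e+00,  3.85577838e-01,  6.60191920e-03, -4.84737788e-04,
       -1.19401675e+00, -2.58619165e-01]), 'joint_vel': array([ 0.00019174,  0.00011237, -0.00067711,  0.00193305,  0.00103741,
        0.00113594]), 'joint_efforts': array([-2.76241499e-04, -3.92288446e+01,  1.88400757e+01,  4.18612942e+00,
       -4.62785349e-03,  3.91010147e-06]), 'position': array([280.95792891, 557.53126506, 194.10160302]), 'ee_rot': array([ 9.72862173e-01, -2.31382660e-01, -1.97516490e-04,  1.10349764e-03]), 'contact_force': array([-0.72055251,  0.80945987,  0.11286895]), 'wrist_torque': array([ 0.04296862, -0.04436431, -0.02968982]), 'grasp_force': 0.0, 'gripper_width': 84.80141491485628}
top {'camera_matrix': [[380.6014, 0.0, 263.3202], [0.0, 380.6014, 192.5496], [0.0, 0.0, 1.0]], 'view': [[-0.0257, -0.9997, -0.0, 47.3551], [0.9982, -0.0257, 0.0536, -551.8239], [-0.0536, 0.0014, 0.9986, -1092.8748], [0.0, 0.0, 0.0, 1.0]]}
side {'camera_matrix': [[497.6949, 0.0, 253.9227], [0.0, 497.6949, 190.3419], [0.0, 0.0, 1.0]], 'view': [[0.9009, -0.434, -0.0034, -496.2774], [0.2261, 0.4626, 0.8572, -184.9733], [-0.3705, -0.773, 0.5149, -884.1925], [0.0, 0.0, 0.0, 1.0]]}
{'camera_matrix': array([[288.67281288,   0.        , 255.69411978],
       [  0.        , 288.67281288, 195.61642766],
       [  0.        ,   0.        ,   1.        ]]), 'T_tool_cam': array([[-2.21840238e-04,  9.56988840e-01,  2.90124646e-01,
         7.44802416e+01],
       [ 9.99998742e-01,  6.67949683e-04, -1.43862453e-03,
        -1.32202233e+00],
       [-1.57053629e-03,  2.90123962e-01, -9.56987785e-01,
        -1.79188804e+02],
       [ 0.00000000e+00,  0.00000000e+00,  0.00000000e+00,
         1.00000000e+00]])}
```

View pics/top0.png

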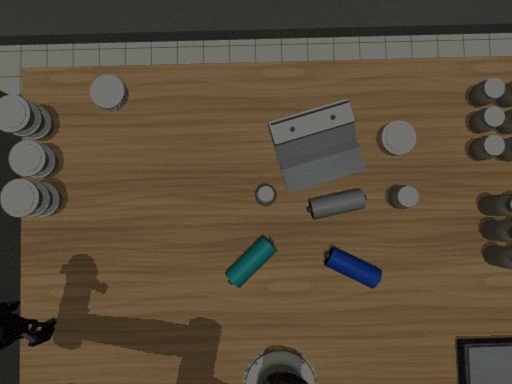

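View pics/side0.png

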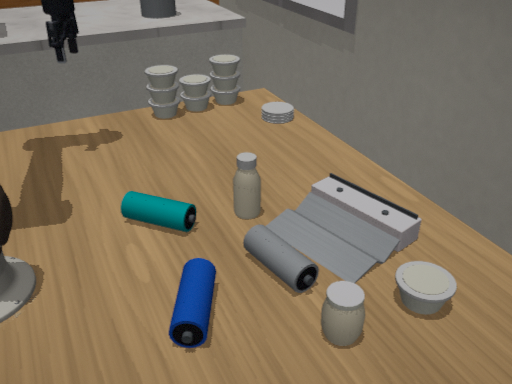

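Top view candidates: steel roller (337,203), turquoise (251,262) and blue (353,268) look-alikes. The bare grey one before the ramp is the one meant. Cradle is at (318,145), bottle (265,195), jar (405,197), tub (398,138).

```bash
cat > h.py <<'E'
import numpy as np, cv2
from bench import arm, optics
def ray(n,uv,z):
    i=optics.camera_info(n);K=np.array(i["camera_matrix"]);V=np.array(i["view"])
    d=np.linalg.inv(K)@np.array([uv[0],uv[1],1.]);d=np.array([d[0],-d[1],-d[2]])
    R=V[:3,:3];c=-R.T@V[:3,3];d=R.T@d
    return (c+d*(z-c[2])/d[2])
def proj(n,p):
    i=optics.camera_info(n);K=np.array(i["camera_matrix"]);V=np.array(i["view"])
    q=V[:3,:3]@np.asarray(p,float)+V[:3,3];q=K@np.array([q[0],-q[1],-q[2]]);return q[:2]/q[2]
E
python3 - <<'E'
import cv2
a=cv2.imread("pics/top0.png")[88:238,245:445]
a=cv2.resize(a,None,fx=4,fy=4,interpolation=cv2.INTER_CUBIC)
a=cv2.convertScaleAbs(a,alpha=1.6)
cv2.imwrite("pics/crop.png",a)
E
```

```text
(no output)
```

View pics/crop.png

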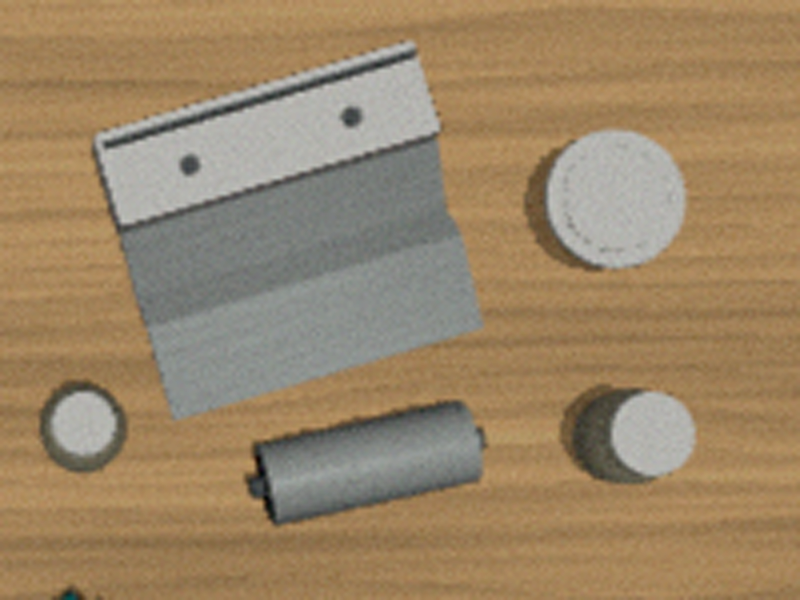

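The crop shows the grey steel roller with its drum corners at (258,445), (275,523), (482,478), (465,402). The ramp's foot runs (174,418)–(482,326), and the housing's front top edge (124,227)–(440,133).

```bash
python3 - <<'E'
from h import *
np.set_printoptions(precision=1,suppress=True)
P=lambda X,Y,z: ray("top",(245+X/4-.4,88+Y/4-.4),z)
A,B=P(174,418,0),P(482,326,0); C,D=P(124,227,52),P(440,133,52)
E1,E2=P(148,325,19),P(455,235,19)
y=(A-B)[:2]; print("ramp foot",A,B,np.linalg.norm(y),np.arctan2(*(y[::-1])));
y2=(C-D)[:2];print("housing",C,D,np.linalg.norm(y2),np.arctan2(y2[1],y2[0]))
y3=(E1-E2)[:2];print("edge",E1,E2,np.linalg.norm(y3),np.arctan2(y3[1],y3[0]))
yh=(y/np.linalg.norm(y)+y2/np.linalg.norm(y2)+y3/np.linalg.norm(y3));yh/=np.linalg.norm(yh);xh=np.array([yh[1],-yh[0]])
f=(A+B)[:2]/2+94*xh;h=(C+D)[:2]/2-47*xh;e=(E1+E2)[:2]/2+24*xh
O=(f+h+e)/3;print("yaw x",np.arctan2(xh[1],xh[0]),"xh",xh,"O est",f,h,e,O)
L,R=P(246,487,30),P(486,437,30)
c=(L+R)[:2]/2;d=(L-R)[:2];print("roller stub",L,R,np.linalg.norm(d),"axis yaw",np.arctan2(d[1],d[0])-np.pi/2)
dr=[P(258,445,30),P(275,523,30),P(482,478,30),P(465,402,30)]
m=np.mean(dr,0);print("drum mean",m)
t=((dr[0]+dr[1])/2-(dr[2]+dr[3])/2);print(np.linalg.norm(t),np.arctan2(t[1],t[0])-np.pi/2)
for n,p in(("stub",c),("drum",m[:2])): print(n,"in cradle",(p-O)@xh,(p-O)@yh)
for n,p in(("bottle",P(84,424,140)),("jar",P(653,432,88)),("tub",P(615,198,49))): print(n,p,(p[:2]-O)@xh,(p[:2]-O)@yh)
for n,u in(("side edge",[(0,0)]),):pass
for q in([-94,120,0],[-94,-120,0],[-24,120,19],[-24,-120,19],[47,120,52],[47,-120,52]):
    print(q,proj("side",[*(O+q[0]*xh+q[1]*yh),q[2]]))
E
```

```text
ramp foot [553.1 -40.    0. ] [ 615.4 -269.7    0. ] 238.045987738469 1.8354907655201333
housing [686.6  -5.1  52. ] [ 748.1 -231.3   52. ] 234.43636758641068 1.836351251769121
edge [620.3 -21.8  19. ] [ 680.5 -247.5   19. ] 233.6507237166473 1.831357096627742
yaw x 0.263603378923853 xh [1.  0.3] O est [ 675.  -130.3] [ 672.  -130.4] [ 673.6 -128.4] [ 673.5 -129.7]
roller stub [500.7 -88.   30. ] [ 532.1 -261.2   30. ] 176.0114540144719 axis yaw 0.1792654013301045
drum mean [ 516.4 -177.5   30. ]
151.94935937447732 0.18327832309657976
stub in cradle -163.36371198389296 -2.4371485492987026
drum in cradle -164.14146284607082 -5.1686960383715554
bottle [543.3  27.5 140. ] -84.76474556098022 185.7383564889958
jar [ 530.5 -359.    88. ] -197.7695615431708 -184.12324837898618
tub [ 699.  -354.5   49. ] -34.01976068726861 -223.68845761151812
[-94, 120, 0] [262. 227.]
[-94, -120, 0] [349.9 284.6]
[-24, 120, 19] [286.  207.7]
[-24, -120, 19] [375.1 260.3]
[47, 120, 52] [309.3 183.9]
[47, -120, 52] [400.2 231.4]
```

Call:
step_arm(
  motion=[
    {"dr": [0, 0, -0.3], "slide": [20, 24, 0], "jaw": 85},
    {"dr": [0, 0, -1.0], "slide": [55, 66, 0], "jaw": 85},
    {"dr": [0, 0, -1.8], "slide": [93, 112, 0], "jaw": 85},
    {"dr": [0, 0, -2.6], "slide": [131, 158, 0], "jaw": 85},
    {"dr": [0, 0, -3.4], "slide": [169, 204, 0], "jaw": 85},
    {"dr": [0, 0, -4.1], "slide": [207, 250, 0], "jaw": 85},
    {"dr": [0, 0, -4.5], "slide": [245, 296, 0], "jaw": 85},
    {"dr": [0, 0, -4.64], "slide": [270, 326, 0], "jaw": 85},
  ],
)

```text
clock: 1.1
position: [375.2, 143.1, 195.1]
ee_rot: [0.996, 0.09, -0.0, -0.0]
contact_force: [0.2, 0.7, 0.0]
gripper_width: 84.7
grasp_force: 0.0
```

Call:
step_arm(
  motion=[
    {"dr": [0, 0, 0], "slide": [2, 40, 0], "jaw": 85},
    {"dr": [0, 0, 0], "slide": [4, 95, 0], "jaw": 85},
    {"dr": [0, 0, 0], "slide": [7, 150, 0], "jaw": 85},
    {"dr": [0, 0, 0], "slide": [9, 205, 0], "jaw": 85},
    {"dr": [0, 0, 0], "slide": [11, 260, 10], "jaw": 85},
    {"dr": [0, 0, 0], "slide": [13, 305, 35], "jaw": 85},
    {"dr": [0, 0, 0], "slide": [14, 332, 65], "jaw": 85},
    {"dr": [0, 0, 0], "slide": [15, 341, 90], "jaw": 85},
  ],
)

```text
clock: 2.1
position: [451.2, -188.7, 103.6]
ee_rot: [0.996, 0.089, -0.001, -0.0]
contact_force: [0.1, 0.7, 0.0]
gripper_width: 84.7
grasp_force: 0.0
```

```bash
python3 - <<'E'
from h import *
s=arm.read_state();print(s["clock"],s["position"],s["ee_rot"],s["joints"])
cv2.imwrite("pics/w1.png",optics.get_image("wrist"))
t=optics.get_image("side");cv2.imwrite("pics/s1.png",t)
E
```

```text
2.1 [ 451.20102242 -188.74244209  103.57194426] [ 9.96028562e-01  8.90304753e-02 -7.97827620e-04 -2.03083264e-04] [-6.34633612e-02  2.49193294e-01 -4.47474001e-01 -2.06857546e-04
 -8.75767898e-01  1.81268938e+00]
```

View pics/w1.png

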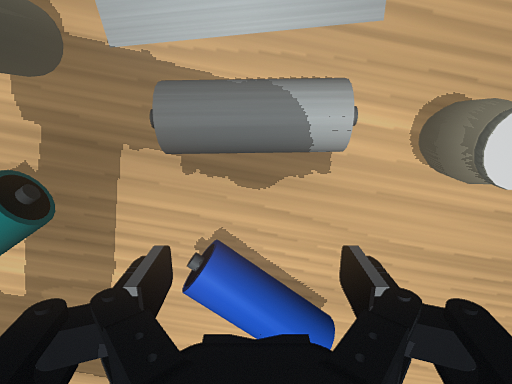

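Wrist view: steel roller with stubs at (151,118) and (357,115), the ramp's foot edge (113,46)–(385,18) beyond it, and the blue look-alike behind the fingers around (260,300).

```bash
cat >> h.py <<'E'
from scipy.spatial.transform import Rotation as Rn
def wray(uv,z,s):
    i=optics.camera_info("wrist");K=i["camera_matrix"];T=i["T_tool_cam"]
    d=np.linalg.inv(K)@np.array([uv[0],uv[1],1.]);d=T[:3,:3]@np.array([d[0],-d[1],-d[2]])
    R=Rn.from_quat(s["ee_rot"]).as_matrix();c=s["position"]+R@T[:3,3];d=R@d
    return c+d*(z-c[2])/d[2]
O=np.array([673.5,-129.7]);yw=.264;xh=np.array([np.cos(yw),np.sin(yw)]);yh=np.array([-xh[1],xh[0]])
def cr(p): p=np.asarray(p)[:2]-O;return np.array([p@xh,p@yh])
E
python3 - <<'E'
from h import *
np.set_printoptions(precision=1,suppress=True)
s=arm.read_state()
L,R=wray((151,118),30,s),wray((357,115),30,s);d=L-R
print(L,R,(L+R)/2,np.hypot(*d[:2]),np.arctan2(d[1],d[0])-np.pi/2, cr((L+R)/2))
A,B=wray((113,46),0,s),wray((385,18),0,s);d=A-B
print(A,B,np.hypot(*d[:2]),np.arctan2(d[1],d[0])-np.pi/2,cr(A),cr(B))
a=cv2.imread("pics/top0.png");h=cv2.cvtColor(a,cv2.COLOR_BGR2HSV)
m=cv2.inRange(h,(110,150,40),(130,255,255));m[:240]=0
q=cv2.minAreaRect(np.argwhere(m>0)[:,::-1].astype(np.float32));print(q,[ray("top",p,30) for p in cv2.boxPoints(q)])
E
```

```text
[499.  -88.8  30. ] [ 532.  -258.3   30. ] [ 515.5 -173.6   30. ] 172.73877943123748 0.192306830401489 [-164.    -1.1]
[551.3 -41.4   0. ] [ 614.2 -269.6    0. ] 236.70433545699254 0.26924741409470854 [-95.  117.1] [ -93.7 -119.6]
((353.9952087402344, 267.6528625488281), (55.772090911865234, 20.060564041137695), 25.76932716369629) [array([ 342.7, -135.4,   30. ]), array([ 393.1, -162. ,   30. ]), array([ 321. , -302.1,   30. ]), array([ 271. , -275.2,   30. ])]
```

Call:
step_arm(
  motion=[
    {"dr": [0, 0, 0], "slide": [0, 1, 12], "jaw": 85},
    {"dr": [0, 0, 0], "slide": [0, 1, 30], "jaw": 85},
    {"dr": [0, 0, 0], "slide": [0, 1, 50], "jaw": 85},
    {"dr": [0, 0, 0], "slide": [0, 1, 68], "jaw": 85},
    {"dr": [0, 0, 0], "slide": [0, 1, 80], "jaw": 85},
    {"dr": [0, 0, 0], "slide": [0, 1, 87], "jaw": 85},
    {"dr": [0, 0, 0], "slide": [0, 1, 90], "jaw": 85},
    {"dr": [0, 0, 0], "slide": [0, 1, 90], "jaw": 85},
  ],
)

```text
clock: 3.2
position: [452.3, -188.2, 15.5]
ee_rot: [0.996, 0.09, 0.0, 0.0]
contact_force: [0.3, 0.3, -0.1]
gripper_width: 84.9
grasp_force: 0.0
```

```bash
python3 - <<'E'
from h import *
s=arm.read_state();print(s["clock"],s["position"],s["contact_force"])
w=optics.get_image("wrist");t=optics.get_image("side")
t=cv2.resize(t[180:330,180:330],(384,384));cv2.imwrite("pics/b2.png",np.hstack([w[:, :410],t]))
E
```

```text
3.2 [ 452.25930489 -188.21646435   15.45878747] [ 0.34360743  0.25548217 -0.05713533]
```

View pics/b2.png

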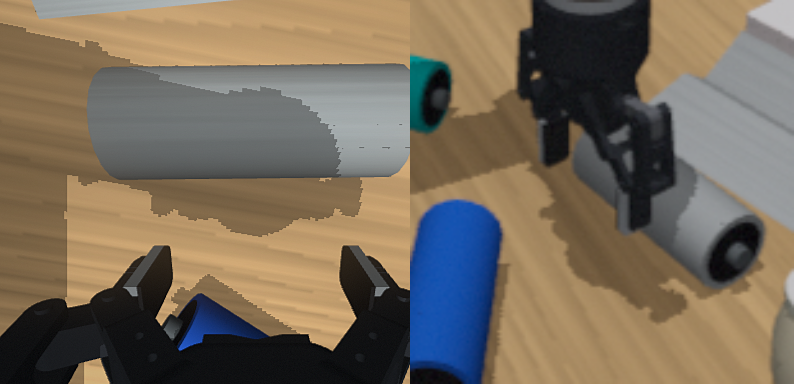

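```bash
python3 - <<'E'
from h import *
i=optics.camera_info("wrist");K=i["camera_matrix"];T=np.linalg.inv(i["T_tool_cam"])
for z in(0,-13):
  for x in(11,-11):
    q=T@np.array([x,42.5,z,1]);q=K@np.array([q[0],-q[1],-q[2]]);print(x,z,q[:2]/q[2])
E
```

```text
11 0 [320.99658329 209.61153461]
-11 0 [318.87657881 240.06815683]
11 -13 [325.59227561 216.73635093]
-11 -13 [323.16925168 249.00261933]
```

```bash
python3 - <<'E'
from h import *
for n,y in(("near (267,270)",50),("far (235,243)",-50)):
  for z in(0,15,28,45,60): print(n,z,proj("side",[452.3+.18*y,-188.2-.984*y,z]))
E
```

```text
near (267,270) 0 [266.68096235 299.11891121]
near (267,270) 15 [266.76575232 292.68333176]
near (267,270) 28 [266.84047297 287.01201584]
near (267,270) 45 [266.93996366 279.46064749]
near (267,270) 60 [267.02947015 272.66708352]
far (235,243) 0 [234.57396315 269.17207532]
far (235,243) 15 [234.38672884 262.96720884]
far (235,243) 28 [234.22193415 257.50598192]
far (235,243) 45 [234.00280637 250.24417935]
far (235,243) 60 [233.80595775 243.72069858]
```

Both views put the open fingertips about 45–50 mm above the reported TCP, which doesn't match the text. I'll lower carefully and check.

Call:
step_arm(
  motion=[
    {"dr": [0, 0, 0], "slide": [0, 0, 2], "jaw": 85},
    {"dr": [0, 0, 0], "slide": [0, 0, 4], "jaw": 85},
    {"dr": [0, 0, 0], "slide": [0, 0, 6], "jaw": 85},
    {"dr": [0, 0, 0], "slide": [0, 0, 8], "jaw": 85},
    {"dr": [0, 0, 0], "slide": [0, 0, 10], "jaw": 85},
    {"dr": [0, 0, 0], "slide": [0, 0, 12], "jaw": 85},
    {"dr": [0, 0, 0], "slide": [0, 0, 12], "jaw": 85},
    {"dr": [0, 0, 0], "slide": [0, 0, 12], "jaw": 85},
  ],
)

```text
clock: 4.3
position: [452.0, -188.2, 3.2]
ee_rot: [0.996, 0.09, 0.0, 0.0]
contact_force: [-2.2, 0.2, 0.1]
gripper_width: 85.1
grasp_force: 0.0
```

```bash
python3 - <<'E'
from h import *
s=arm.read_state();print(s["clock"],s["position"],s["contact_force"])
t=optics.get_image("side")[160:310,180:330];cv2.imwrite("pics/b3.png",cv2.convertScaleAbs(cv2.resize(t,(600,600),interpolation=cv2.INTER_CUBIC),alpha=1.7))
E
```

```text
4.3 [ 452.02843453 -188.20955785    3.23489789] [-2.22937541  0.15596142  0.08817834]
```

View pics/b3.png

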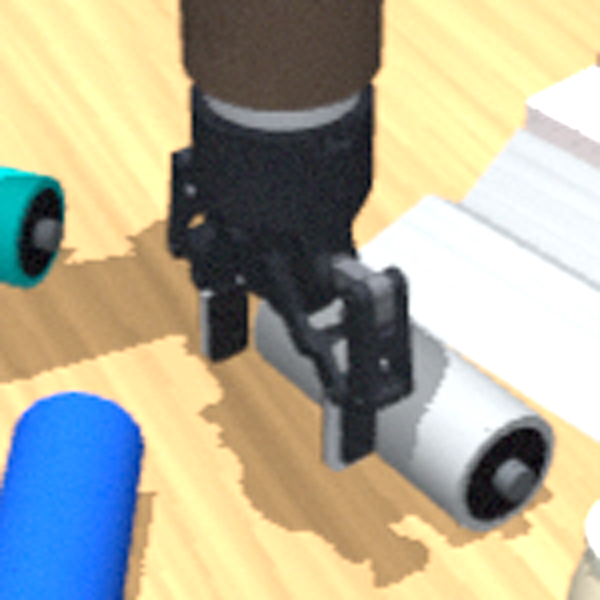

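The side crop shows near fingertip bottom at (345,465) and roller end stub at (517,472); the tip is still well above the counter, at about z 53 with TCP 3. The small force needs checking, so I'll see whether the roller moved.

```bash
python3 - <<'E'
from h import *
def cap(im):
    g=cv2.cvtColor(im,cv2.COLOR_BGR2GRAY)[262:292,296:318]
    m=(g<40).astype(np.uint8);n,l,st,c=cv2.connectedComponentsWithStats(m)
    return [(st[k,4],(c[k]+[296,262]).round(1)) for k in range(1,n) if st[k,4]>15]
for f in("side0","s1"):print(f,cap(cv2.imread(f"pics/{f}.png")))
im=optics.get_image("side");cv2.imwrite("pics/s3.png",im);print("now",cap(im))
s=arm.read_state();print(s["clock"],s["position"],s["contact_force"],s["wrist_torque"])
cv2.imwrite("pics/w3.png",optics.get_image("wrist"))
t=optics.get_image("top");cv2.imwrite("pics/t3.png",t)
w=cv2.imread("pics/w3.png");cv2.imwrite("pics/c3.png",np.vstack([np.hstack([w[:,:400],cv2.resize(t[120:248,270:403],(400,384))])]))
E
```

```text
side0 [(np.int32(276), array([305.8, 278.1]))]
s1 [(np.int32(231), array([305.6, 277.6]))]
now [(np.int32(234), array([305.5, 277.5]))]
4.4 [ 452.05455159 -188.19920736    3.28227093] [-0.25271836  0.70849808 -0.24211482] [-0.05834096 -0.00191337 -0.00232228]
```

View pics/c3.png

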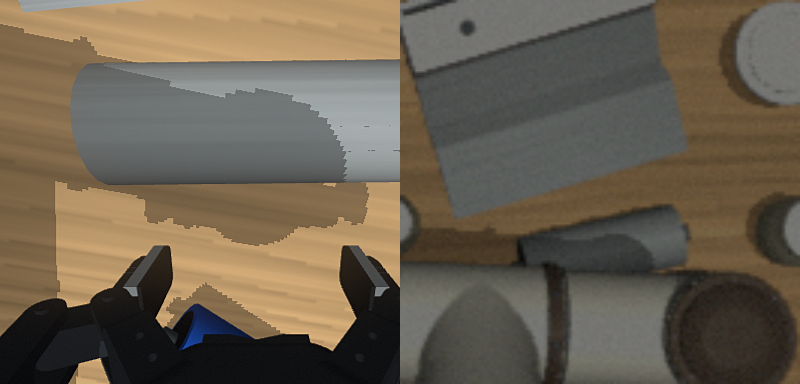

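```bash
python3 - <<'E'
from h import *
np.set_printoptions(precision=1,suppress=True)
s=arm.read_state()
R=Rn.from_quat(s["ee_rot"]).as_matrix()
for uw,us in(((349,247),(266,276)),((161,247),(180+222/4,160+358/4))):
    a,b=wray(uw,0,s),wray(uw,100,s);d1=b-a
    c,e=ray("side",us,0),ray("side",us,100);d2=e-c
    k=np.linalg.lstsq(np.stack([d1,-d2],1),c-a,rcond=None)[0]
    p,q=a+k[0]*d1,c+k[1]*d2;print(p,q,"tool frame",R.T@((p+q)/2-s["position"]))
E
```

```text
[ 466.6 -234.2   47. ] [ 462.5 -231.5   47.6] tool frame [  4.3  46.1 -44. ]
[ 447.4 -137.4   43.9] [ 447.1 -137.1   44.1] tool frame [  4.5 -50.9 -40.7]
```

Call:
step_arm(
  motion=[
    {"dr": [0, 0, 0], "slide": [0, 0, 2], "jaw": 85},
    {"dr": [0, 0, 0], "slide": [0, 0, 4], "jaw": 85},
    {"dr": [0, 0, 0], "slide": [0, 0, 6], "jaw": 85},
    {"dr": [0, 0, 0], "slide": [0, 0, 8], "jaw": 85},
    {"dr": [0, 0, 0], "slide": [0, 0, 10], "jaw": 85},
    {"dr": [0, 0, 0], "slide": [0, 0, 12], "jaw": 85},
    {"dr": [0, 0, 0], "slide": [0, 0, 13], "jaw": 85},
    {"dr": [0, 0, 0], "slide": [0, 0, 13], "jaw": 85},
  ],
)

```text
clock: 5.5
position: [452.0, -188.2, -9.9]
ee_rot: [0.996, 0.09, -0.0, 0.0]
contact_force: [-0.0, 0.3, -0.0]
gripper_width: 85.2
grasp_force: 0.0
```

Call:
step_arm(
  motion=[
    {"dr": [0, 0, 0], "slide": [0, 0, 1], "jaw": 85},
    {"dr": [0, 0, 0], "slide": [0, 0, 2], "jaw": 85},
    {"dr": [0, 0, 0], "slide": [0, 0, 3], "jaw": 85},
    {"dr": [0, 0, 0], "slide": [0, 0, 4], "jaw": 85},
    {"dr": [0, 0, 0], "slide": [0, 0, 5], "jaw": 85},
    {"dr": [0, 0, 0], "slide": [0, 0, 6], "jaw": 85},
    {"dr": [0, 0, 0], "slide": [0, 0, 6], "jaw": 85},
    {"dr": [0, 0, 0], "slide": [0, 0, 6], "jaw": 85},
  ],
)

```text
clock: 6.5
position: [452.0, -188.2, -15.8]
ee_rot: [0.996, 0.09, 0.0, 0.0]
contact_force: [-0.5, 0.8, -1.3]
gripper_width: 84.8
grasp_force: 0.0
```

Call:
step_arm(
  motion=[
    {"dr": [0, 0, 0], "slide": [0, 0, 1], "jaw": 85},
    {"dr": [0, 0, 0], "slide": [0, 0, 2], "jaw": 85},
    {"dr": [0, 0, 0], "slide": [0, 0, 3], "jaw": 85},
    {"dr": [0, 0, 0], "slide": [3, 0, 4], "jaw": 85},
    {"dr": [0, 0, 0], "slide": [6, 0, 4], "jaw": 85},
    {"dr": [0, 0, 0], "slide": [9, 0, 4], "jaw": 85},
    {"dr": [0, 0, 0], "slide": [12, 0, 4], "jaw": 85},
    {"dr": [0, 0, 0], "slide": [15, 0, 4], "jaw": 85},
  ],
)

```text
clock: 7.5
position: [467.0, -185.5, -19.8]
ee_rot: [0.996, 0.09, 0.0, 0.0]
contact_force: [0.9, -0.6, 0.8]
gripper_width: 85.3
grasp_force: 0.0
```

```bash
python3 - <<'E'
from h import *
s=arm.read_state();print(s["clock"],s["position"],s["contact_force"])
w=optics.get_image("wrist");cv2.imwrite("pics/w4.png",w)
t=optics.get_image("side")[160:310,180:330];t=cv2.convertScaleAbs(cv2.resize(t,(384,384),interpolation=cv2.INTER_CUBIC),alpha=1.5)
cv2.imwrite("pics/b4.png",np.hstack([w[:,40:450],t]))
E
```

```text
7.5 [ 466.98992621 -185.45326038  -19.75612227] [ 0.93742739 -0.63986822  0.83740049]
```

View pics/b4.png

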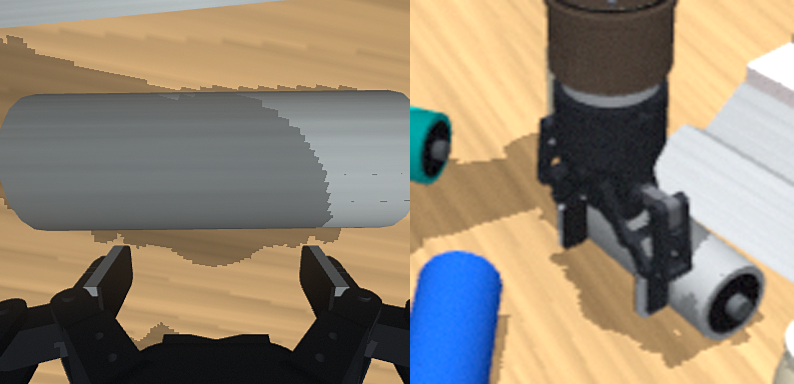

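Roller not touched yet; fingers are parallel to it at mid-height (bottom edge row ~229, tips row ~247). Begin the push.

Call:
step_arm(
  motion=[
    {"dr": [0, 0, 0], "slide": [2, 0, 0], "jaw": 85},
    {"dr": [0, 0, 0], "slide": [4, 0, 0], "jaw": 85},
    {"dr": [0, 0, 0], "slide": [7, 0, 0], "jaw": 85},
    {"dr": [0, 0, 0], "slide": [11, 0, 0], "jaw": 85},
    {"dr": [0, 0, -0.1], "slide": [15, 0, 0], "jaw": 85},
    {"dr": [0, 0, -0.2], "slide": [20, 0, 0], "jaw": 85},
    {"dr": [0, 0, -0.3], "slide": [25, 0, 0], "jaw": 85},
    {"dr": [0, 0, -0.4], "slide": [30, 0, 0], "jaw": 85},
  ],
)

```text
clock: 8.6
position: [496.7, -180.0, -19.8]
ee_rot: [0.993, 0.119, 0.0, 0.0]
contact_force: [-0.9, -0.5, 0.2]
gripper_width: 84.9
grasp_force: 0.1
```

```bash
cat > look.py <<'E'
from h import *
np.set_printoptions(precision=1,suppress=True)
import sys
s=arm.read_state();w=optics.get_image("wrist");t=optics.get_image("top");sd=optics.get_image("side")
R=Rn.from_quat(s["ee_rot"]).as_matrix()
print(s["clock"],s["position"],"tool cradle",cr(s["position"]),"yaw-V",np.arctan2(R[1,0],R[0,0])-.266,"F",s["contact_force"])
n=sys.argv[1];cv2.imwrite(f"pics/w{n}.png",w);cv2.imwrite(f"pics/t{n}.png",t);cv2.imwrite(f"pics/s{n}.png",sd)
v=cv2.resize(sd[150:310,190:360],(408,384),interpolation=cv2.INTER_CUBIC)
cv2.imwrite(f"pics/v{n}.png",cv2.convertScaleAbs(np.hstack([cv2.resize(w,(390,384)),v]),alpha=1.4))
E
python3 look.py 5
```

```text
8.6 [ 496.7 -180.   -19.8] tool cradle [-183.8   -2.5] yaw-V -0.02808963752830626 F [-0.9 -0.5  0.2]
```

View pics/v5.png

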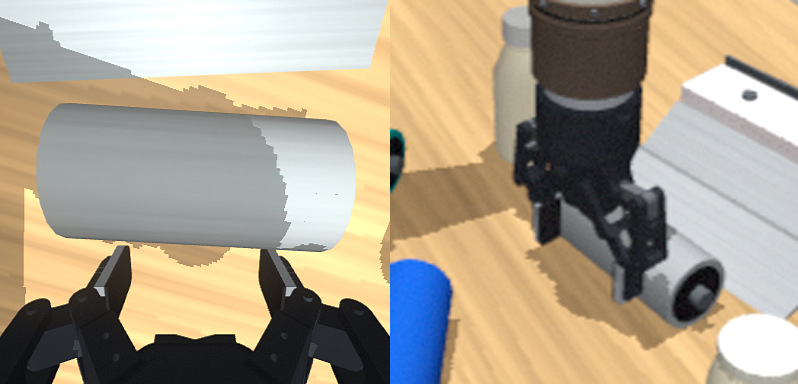

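Roller has rolled ~25 mm, still skewed about -0.07 to the V (left drum edge row 103 vs right 120), right finger touching at (265,250). Jar and bottle are clear. I continue slowly, aligned with the V.

Call:
step_arm(
  motion=[
    {"dr": [0, 0, -0.1], "slide": [4, 0, 0], "jaw": 85},
    {"dr": [0, 0, -0.2], "slide": [9, 0, 0], "jaw": 85},
    {"dr": [0, 0, -0.2], "slide": [14, 0, 0], "jaw": 85},
    {"dr": [0, 0, -0.2], "slide": [19, 0, 0], "jaw": 85},
    {"dr": [0, 0, -0.2], "slide": [24, 0, 0], "jaw": 85},
    {"dr": [0, 0, -0.2], "slide": [29, 0, 0], "jaw": 85},
    {"dr": [0, 0, -0.2], "slide": [34, 0, 0], "jaw": 85},
    {"dr": [0, 0, -0.2], "slide": [39, 0, 0], "jaw": 85},
  ],
)

```text
clock: 9.75
position: [534.2, -170.9, -19.8]
ee_rot: [0.991, 0.132, -0.0, -0.0]
contact_force: [-1.5, -0.2, 0.9]
gripper_width: 84.9
grasp_force: 0.7
```

```bash
cat > meas.py <<'E'
from h import *
import sys
np.set_printoptions(precision=1,suppress=True)
s=arm.read_state();w=optics.get_image("wrist");sd=optics.get_image("side")
n=sys.argv[1];cv2.imwrite(f"pics/w{n}.png",w);cv2.imwrite(f"pics/s{n}.png",sd)
R=Rn.from_quat(s["ee_rot"]).as_matrix()
print(s["clock"],s["position"],"tool cradle",cr(s["position"]),"yaw-V",round(np.arctan2(R[1,0],R[0,0])-.266,3),"F",s["contact_force"])
# far drum edge/near drum edge vs wood in wrist columns
S=cv2.cvtColor(w,cv2.COLOR_BGR2HSV)[...,1]
for c in(110,150,190,255,320,360,400):
    col=S[:,c].astype(float);g=(col<60).astype(int);e=np.flatnonzero(np.diff(g));print(c,[(int(x),"grey" if g[x+1] else "wood") for x in e][:8])
g=cv2.cvtColor(sd,cv2.COLOR_BGR2GRAY)
m=(g<45).astype(np.uint8);m[:, :270]=0;m[:215]=0;m[300:]=0;m[:,400:]=0
k,l,st,c=cv2.connectedComponentsWithStats(m)
for j in range(1,k):
    if st[j,4]>60:
        print("dark",st[j],c[j].round(1),"end z30",cr(ray("side",c[j],30)),"z45",cr(ray("side",c[j],45)))
E
python3 meas.py 6
```

```text
9.75 [ 534.2 -170.9  -19.8] tool cradle [-145.2   -3.4] yaw-V -0.001 F [-1.5 -0.2  0.9]
110 [(233, 'wood'), (288, 'grey'), (289, 'wood'), (296, 'grey'), (372, 'wood'), (374, 'grey'), (377, 'wood'), (381, 'grey')]
150 [(236, 'wood'), (250, 'grey'), (266, 'wood'), (302, 'grey'), (303, 'wood'), (308, 'grey'), (309, 'wood'), (310, 'grey')]
190 [(238, 'wood'), (347, 'grey'), (365, 'wood'), (366, 'grey'), (380, 'wood'), (381, 'grey')]
255 [(242, 'wood'), (340, 'grey'), (348, 'wood'), (349, 'grey'), (352, 'wood'), (353, 'grey'), (376, 'wood'), (377, 'grey')]
320 [(246, 'wood'), (347, 'grey'), (360, 'wood'), (361, 'grey'), (363, 'wood'), (364, 'grey'), (365, 'wood'), (367, 'grey')]
360 [(264, 'wood'), (265, 'grey'), (266, 'wood'), (267, 'grey'), (268, 'wood'), (286, 'grey'), (287, 'wood'), (305, 'grey')]
400 [(252, 'wood'), (288, 'grey'), (326, 'wood'), (327, 'grey'), (380, 'wood'), (381, 'grey')]
dark [ 270  215   52   51 1216] [298.3 232.8] end z30 [-81.3  25.9] z45 [-96.5  11.7]
dark [323 253  19  23 240] [331.8 264.2] end z30 [-104.6  -82.7] z45 [-119.2  -94.2]
```

Call:
step_arm(
  motion=[
    {"dr": [0, 0, 0], "slide": [3, 0, 0], "jaw": 85},
    {"dr": [0, 0, 0], "slide": [6, 0, 0], "jaw": 85},
    {"dr": [0, 0, 0], "slide": [10, 0, 0], "jaw": 85},
    {"dr": [0, 0, 0], "slide": [14, 0, -1], "jaw": 85},
    {"dr": [0, 0, 0], "slide": [18, 0, -2], "jaw": 85},
    {"dr": [0, 0, 0], "slide": [22, 0, -3], "jaw": 85},
    {"dr": [0, 0, 0], "slide": [26, 0, -4], "jaw": 85},
    {"dr": [0, 0, 0], "slide": [29, 0, -4], "jaw": 85},
  ],
)

```text
clock: 10.85
position: [561.0, -163.5, -15.8]
ee_rot: [0.991, 0.132, -0.001, -0.0]
contact_force: [-4.1, -0.8, 3.0]
gripper_width: 85.0
grasp_force: 2.5
```

```bash
python3 meas.py 7
```

```text
10.85 [ 561.  -163.5  -15.8] tool cradle [-117.4   -3.3] yaw-V -0.002 F [-4.1 -0.8  3. ]
110 [(250, 'wood'), (288, 'grey'), (291, 'wood'), (296, 'grey'), (371, 'wood'), (372, 'grey'), (378, 'wood'), (381, 'grey')]
150 [(266, 'wood'), (310, 'grey'), (350, 'wood'), (351, 'grey'), (360, 'wood'), (361, 'grey'), (363, 'wood'), (364, 'grey')]
190 [(250, 'wood'), (347, 'grey'), (357, 'wood'), (358, 'grey'), (361, 'wood'), (362, 'grey'), (365, 'wood'), (367, 'grey')]
255 [(250, 'wood'), (340, 'grey'), (356, 'wood'), (357, 'grey'), (366, 'wood'), (367, 'grey'), (368, 'wood'), (370, 'grey')]
320 [(250, 'wood'), (347, 'grey'), (351, 'wood'), (352, 'grey'), (363, 'wood'), (364, 'grey'), (377, 'wood'), (378, 'grey')]
360 [(265, 'wood'), (267, 'grey'), (268, 'wood'), (294, 'grey'), (295, 'wood'), (297, 'grey'), (299, 'wood'), (300, 'grey')]
400 [(251, 'wood'), (288, 'grey'), (334, 'wood'), (335, 'grey'), (337, 'wood'), (338, 'grey'), (378, 'wood'), (379, 'grey')]
dark [274 215  12  22 169] [280.9 224.3] end z30 [-86.9  70.2] z45 [-102.    54.8]
dark [289 215  44  42 824] [316.3 229.5] end z30 [-45.9  10.3] z45 [-62.   -3.6]
dark [335 244  17  23 211] [342.9 255.2] end z30 [-69.1 -78.9] z45 [-84.6 -90.4]
```

Aligned on both fingers, on the ramp, laterally centred. Continue.

Call:
step_arm(
  motion=[
    {"dr": [0, 0, 0], "slide": [3, 0, -1], "jaw": 85},
    {"dr": [0, 0, 0], "slide": [7, 0, -2], "jaw": 85},
    {"dr": [0, 0, 0], "slide": [12, 0, -3], "jaw": 85},
    {"dr": [0, 0, 0], "slide": [17, 0, -4], "jaw": 85},
    {"dr": [0, 0, 0], "slide": [22, 0, -5], "jaw": 85},
    {"dr": [0, 0, 0], "slide": [27, 0, -6], "jaw": 85},
    {"dr": [0, 0, 0], "slide": [32, 0, -7], "jaw": 85},
    {"dr": [0, 0, 0], "slide": [35, 0, -8], "jaw": 85},
  ],
)

```text
clock: 11.95
position: [596.5, -154.1, -7.7]
ee_rot: [0.991, 0.132, 0.0, 0.0]
contact_force: [-4.4, -1.5, 1.6]
gripper_width: 84.7
grasp_force: 2.4
```

```bash
python3 meas.py 8
```

```text
11.95 [ 596.5 -154.1   -7.7] tool cradle [-80.7  -3.4] yaw-V -0.001 F [-4.4 -1.5  1.6]
110 [(252, 'wood'), (288, 'grey'), (290, 'wood'), (293, 'grey'), (295, 'wood'), (296, 'grey'), (302, 'wood'), (303, 'grey')]
150 [(267, 'wood'), (310, 'grey'), (350, 'wood'), (351, 'grey'), (352, 'wood'), (353, 'grey'), (378, 'wood'), (379, 'grey')]
190 [(252, 'wood'), (348, 'grey'), (364, 'wood'), (367, 'grey'), (372, 'wood'), (373, 'grey'), (377, 'wood'), (378, 'grey')]
255 [(252, 'wood'), (340, 'grey'), (364, 'wood'), (365, 'grey'), (370, 'wood'), (371, 'grey')]
320 [(252, 'wood'), (347, 'grey'), (366, 'wood'), (367, 'grey'), (381, 'wood'), (382, 'grey')]
360 [(265, 'wood'), (266, 'grey'), (267, 'wood'), (268, 'grey'), (269, 'wood'), (270, 'grey'), (273, 'wood'), (274, 'grey')]
400 [(252, 'wood'), (288, 'grey'), (352, 'wood'), (353, 'grey'), (380, 'wood')]
dark [292 215   8  11  76] [295.1 219.5] end z30 [-52.9  63.4] z45 [-68.9  48.2]
dark [317 215  30  31 461] [333.6 225.3] end z30 [-8.8 -3. ] z45 [-25.9 -16.4]
dark [349 232  16  23 199] [356.2 243.1] end z30 [-21.2 -71.3] z45 [-38. -83.]
```

Call:
step_arm(
  motion=[
    {"dr": [0, 0, 0], "slide": [2, 0, -1], "jaw": 85},
    {"dr": [0, 0, 0], "slide": [4, 0, -1], "jaw": 85},
    {"dr": [0, 0, 0], "slide": [6, 0, -2], "jaw": 85},
    {"dr": [0, 0, 0], "slide": [8, 0, -2], "jaw": 85},
    {"dr": [0, 0, 0], "slide": [10, 0, -3], "jaw": 85},
    {"dr": [0, 0, 0], "slide": [12, 0, -3], "jaw": 85},
    {"dr": [0, 0, 0], "slide": [14, 0, -3], "jaw": 85},
    {"dr": [0, 0, 0], "slide": [15, 0, -3], "jaw": 85},
  ],
)

```text
clock: 13.05
position: [612.1, -149.9, -4.6]
ee_rot: [0.991, 0.132, 0.001, 0.0]
contact_force: [0.1, 0.1, -0.6]
gripper_width: 84.7
grasp_force: 0.0
```

```bash
python3 meas.py 9
```

```text
13.05 [ 612.1 -149.9   -4.6] tool cradle [-64.6  -3.5] yaw-V -0.0 F [ 0.1  0.1 -0.6]
110 [(266, 'wood'), (288, 'grey'), (344, 'wood'), (345, 'grey'), (370, 'wood'), (371, 'grey'), (378, 'wood'), (381, 'grey')]
150 [(283, 'wood'), (284, 'grey'), (286, 'wood'), (287, 'grey'), (290, 'wood'), (292, 'grey'), (293, 'wood'), (294, 'grey')]
190 [(266, 'wood'), (347, 'grey'), (364, 'wood'), (366, 'grey'), (369, 'wood'), (370, 'grey'), (376, 'wood'), (377, 'grey')]
255 [(266, 'wood'), (340, 'grey'), (366, 'wood'), (367, 'grey')]
320 [(266, 'wood'), (347, 'grey'), (353, 'wood'), (354, 'grey'), (360, 'wood'), (361, 'grey'), (364, 'wood'), (365, 'grey')]
360 [(290, 'wood'), (291, 'grey'), (292, 'wood'), (293, 'grey'), (294, 'wood'), (297, 'grey'), (299, 'wood'), (301, 'grey')]
400 [(266, 'wood'), (288, 'grey'), (335, 'wood'), (336, 'grey'), (354, 'wood'), (355, 'grey'), (379, 'wood'), (380, 'grey')]
dark [325 215  27  26 331] [339.6 223.8] end z30 [ 4.4 -7.3] z45 [-13.  -20.7]
dark [355 227  16  23 196] [362.3 238.1] end z30 [  0.5 -68.8] z45 [-16.8 -80.5]
```

It went over; retreat back and up.

Call:
step_arm(
  motion=[
    {"dr": [0, 0, 0], "slide": [-4, 0, 0], "jaw": 85},
    {"dr": [0, 0, 0], "slide": [-14, 0, -3], "jaw": 85},
    {"dr": [0, 0, 0], "slide": [-30, 0, -12], "jaw": 85},
    {"dr": [0, 0, 0], "slide": [-48, 0, -30], "jaw": 85},
    {"dr": [0, 0, 0], "slide": [-70, 0, -60], "jaw": 85},
    {"dr": [0, 0, 0], "slide": [-95, 0, -95], "jaw": 85},
    {"dr": [0, 0, 0], "slide": [-115, 0, -120], "jaw": 85},
    {"dr": [0, 0, 0], "slide": [-120, 0, -130], "jaw": 85},
  ],
)

```text
clock: 14.15
position: [493.7, -182.2, 127.5]
ee_rot: [0.991, 0.132, 0.002, 0.0]
contact_force: [1.1, 0.5, 0.1]
gripper_width: 85.1
grasp_force: 0.0
```

Call:
step_arm(
  motion=[
    {"dr": [0, 0, 0], "slide": [-15, -10, -10], "jaw": 85},
    {"dr": [0, 0, 0], "slide": [-30, -50, -30], "jaw": 85},
    {"dr": [0, 0, 0], "slide": [-30, -100, -40], "jaw": 85},
    {"dr": [0, 0, 0], "slide": [-30, -150, -40], "jaw": 85},
    {"dr": [0, 0, 0], "slide": [-30, -200, -40], "jaw": 85},
    {"dr": [0, 0, 0], "slide": [-30, -240, -40], "jaw": 85},
    {"dr": [0, 0, 0], "slide": [-30, -250, -40], "jaw": 85},
    {"dr": [0, 0, 0], "slide": [-30, -250, -40], "jaw": 85},
  ],
)

```text
clock: 15.15
position: [400.0, 51.9, 165.0]
ee_rot: [0.991, 0.133, -0.0, 0.0]
contact_force: [-0.5, 0.9, -0.4]
gripper_width: 85.3
grasp_force: 0.0
```

```bash
python3 - <<'E'
from h import *
s=arm.read_state();print(s["clock"],s["position"])
t=optics.get_image("top");sd=optics.get_image("side")
a=cv2.resize(t[70:230,240:440],(400,320),interpolation=cv2.INTER_CUBIC);b=cv2.resize(sd[140:320,220:445],(400,320),interpolation=cv2.INTER_CUBIC)
cv2.imwrite("pics/end.png",cv2.convertScaleAbs(np.hstack([a,b]),alpha=1.5))
E
```

```text
15.15 [400.02447094  51.90571972 164.98086687]
```

View pics/end.png

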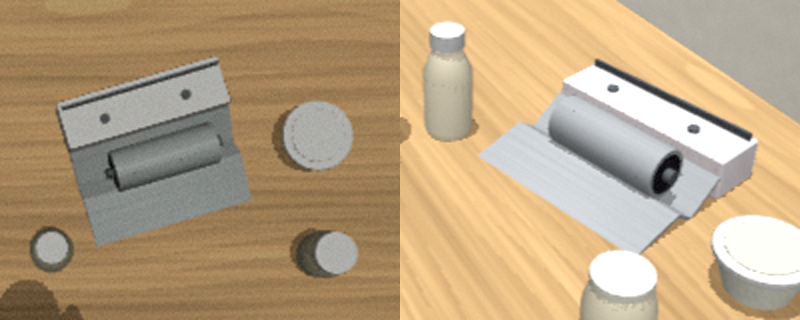

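The roller lies in the V parallel to it (stubs at (109,173) and (220,142) in the top half), with both drum ends inside; bottle, jar and tub are standing as before. I'll check the numbers and that it is at rest before handing in.

```bash
python3 - <<'E'
from h import *
L,R=[ray("top",(240+x/2-.2,70+y/2-.2),39) for x,y in((109,173),(220,142))]
print("stub ends in cradle",cr(L),cr(R))
f=[optics.get_image("top")[70:230,240:440].astype(float) for _ in range(6)]
print("motion",abs(f[0]-f[5]).mean(),abs(f[0]-f[1]).mean())
c=cr((L+R)/2);print(c)
if abs(c[0])<8 and abs(c[1])<35: print(arm.job_done())
E
```

```text
stub ends in cradle [-0.99049682 74.45271187] [ -3.63385    -91.02934567]
motion 2.5671666666666666 2.5728958333333334
[-2.31217341 -8.2883169 ]
the job is handed in; nothing more can be done
None
```

The steel roller is at rest in the bottom of the V cradle, about 8 mm off centre lengthwise with neither drum end overhanging; the bottle, jar and tub look unmoved, and the job was handed in at about 15 s.

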